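Nest the three square measuring boxes

ROBOT

A 6-joint arm with a two-finger parallel gripper is mounted at the origin on the work surface. World frame = base frame: x ahead of the robot, y to its left, z up, the work surface at z = 0. Lengths are in m, angles in degrees, forces in N, time in s.
With the tool pointing down it reaches from about 0.3 to 0.875 m from the base axis. Payload 6.4 kg.
Tool frame: the origin (TCP) lies on the mounting face of the last link; the fingertips stand 173 mm ahead of it and the grasp point (between the pads) lies 155 mm ahead of it; y points along the fingers, x is the direction in which the jaws open and shut, and the axes are right-handed (so a half turn about y gives the same grasp; the last joint's range is limited). The gripper opens to 85 mm and grips with 20 to 120 N. Pads are 22 mm wide; open, the fingers measure 114 mm over their backs; the gripper's body (76 mm by 85 mm) begins 54 mm behind the grasp point. The pads swing forward as they close: fully open they stand 13 mm farther back than shut.
Start: joints at [63.065, 10.359, 92.074, -0, 77.567, -11.82], TCP at [0.15, 0.555, 0.405] pointing down, gripper open.
Joint ranges: [-171.53, 171.53], [-51.25, 118.39], [17.06, 147.69], [-65.23, 245.23], [0, 150.52], [-178.68, 178.68]. Speed limits (degrees/s): [147.25, 147.25, 172.46, 180, 180, 180].

INTERFACE

Orientations are given as [roll, pitch, yaw] about the fixed x, y, z axes, in that order (R = Rz(yaw) Ry(pitch) Rx(roll)).
In Python, from workcell import bot gives the robot as it stands. Calls block until the motion is done:
- bot.reach(position, orientation): joint-space move of the TCP to a pose.
- bot.servo_line(position, orientation=None, rate=0.15): straight line of the TCP; orientation=None keeps the orientation; rate is the mean speed in m/s.
- bot.move_joints(angles): joint-space move.
- bot.ungrasp() and bot.gripper_close(grip_force=None): open the fingers fully, or close them until they stop; grip_force is the grip in N (None keeps the last).
- bot.wait(seconds).
- bot.solve_ik(position, orientation): joint angles nearest the present ones, or None.
- bot.grab_frame(name): name is "scene" or "side" or "wrist"; returns (picture, depth): 384x512x3 uint8, red, green, blue; 384x512 float32, m along the optical axis (not along the pixel's ray), 0 where there is no reading.
- bot.calibration(name): a dict with "fov_y" (degrees; the focal length in pixels is half the picture's height over the tangent of half this angle, whatever the lens; pixels are square), "cx", "cy" (the principal point, pixels), "rvec" (rotation vector, rad) and "tvec" (3), from world to camera coordinates, as OpenCV has them; the wrist camera has in their place "T_tool_cam" (4x4, takes a point from camera to tool coordinates, whose origin is the TCP and whose axes are the tool frame's). Camera axes: x right, y down, z forward; pixel columns grow to the right and rows downward; lengths in m; the calibration is good to about 2 mm. A picture is of the moment at which its call begins: read the wrist's pose just before it. calibration takes no time and is no camera call.
A pose or a line that the arm cannot do raises bot.MotionError and nothing moves.
- bot.hand_in(): hands the job in, once; it reports no verdict.
Trained networks look in the newest picture that a camera, given by its name, has taken for a name from the list of things; names that differ only in an ending like _2 or _b are one class to them, and where a whole thing is asked for, a point or a joint stands for the part that bears it (a point fixed in the world has none). Each returns a list of dicts, best first, with "p" (0 to 1); they miss things now and then, are a little off and sometimes report something else, mostly with a low value. They report only what shows in the picture. A call takes as long as a camera call.
- bot.find_in(camera, query): "xy" ([column, row] in pixels, amid what is visible of it).
- bot.cut_out(camera, query): "mask" (384x512 bool, what is visible of it) and "xy" ([column, row] in pixels, amid what is visible of it).
Readings, each from a call of its own:
- bot.current_t(): time.
- bot.current_q(): joint angles.
- bot.current_joint_vel(): joint speeds.
- bot.current_joint_efforts(): joint torques, N m.
- bot.current_tool_pos(): TCP position.
- bot.current_tool_rot(): TCP orientation.
- bot.current_force(): force on the tool from outside, world axes, zero at the start.
- bot.current_ft_torque(): the same for the moment, N m.
- bot.current_width(): opening from 0.0 (shut) to 1.0 (fully open).
Only numpy, scipy, OpenCV 4.12 (cv2) and the standard library are available. Lean on these libraries where they do the work, as an engineer would, in place of code of your own. Each camera call takes 0.05 s, during which the arm holds its last target. There are 200 camera calls.

TASK

Nest the three grey square measuring boxes on the pine board, largest first: leave the largest standing about where it is, put the middle one into it, and only then put the smallest one (it lies on its side at first) mouth up into the middle one. All three must end fully home, upright with their rims level. Leave the motor base, the coupling, the spatula and the open tray alone.

Things in the scene. Friction and masses are not known exactly. Their poses are not given: they have to be found in the camera images.
- large_c (a point): Largest grey plastic box, open top: square, 76 mm outside, 70 mm inside, 70 mm high, floor and walls 3 mm. Loose, about 120 g, standing mouth up on the board. Point at its centre, half-way up; z up to the mouth, x and y square to its walls.
- mid_c (a point): Middle grey plastic box, open top: square, 65 mm outside, 59 mm inside, 67 mm high, floor and walls 3 mm. Loose, about 90 g, standing mouth up on the board. Point at its centre, half-way up; z up to the mouth, x and y square to its walls. Home in the large one, its rim is level with the large rim and this point is 1.5 mm above the large one's centre; 2.5 mm play on each side.
- small_c (a point): Smallest grey box: square, 54 mm outside, 48 inside, 64 mm from underside to rim, floor and walls 3 mm; loose, 70 g. It LIES ON ITS SIDE on the board at the start. Point at its centre; x axis points out of its mouth (level at start, up when it stands), y and z square to its walls. Home in the middle box: rims level, this point 1.5 mm above the middle one's centre, 2.5 mm play each side.
- board: Pine board, fixed, 420 (x) by 860 (y) by 20 mm thick, square to the robot; origin at the centre of its underside on the counter, so its top is at z = 0.020 m. All the other things stand or lie on it.
- motor: Bystander: upturned black plastic blender motor base, round, 140 mm across, 90 mm high, loose, 0.9 kg; origin at the centre of its lower face. Leave it alone.
- coupling: Bystander: stainless steel drive coupling, 34 mm across, 26 mm high, loose; origin at the centre of its lower face. Leave it alone.
- spatula: Bystander: yellow hard silicone spatula, 0.26 m long, lying flat, loose; origin under the tool, on the board, near the middle of its length, x axis from handle to blade. Leave it alone.
- tray: Bystander: blue plastic tray, fixed to the board, 100 (x) by 150 (y) by 30 mm high, with two tiny screws in it; origin at the centre of its underside, its lid, hinged on the far (+x) rim, stands open and rises about 0.13 m above the board. Leave tray and lid alone.

How it is judged:
By the outcome, as a careful person would: the job done as asked, in the order asked, and still so for the second after the job is handed in, with the robot touching nothing.
It also fails if it takes over 67 s, if anything falls off the work surface, if the arm or the gripper's body presses on something with over 40 N, if the wrist force passes 120 N, or if a joint passes its speed limit or range.

## Working session

There is one attempt and no reset: what is moved stays moved. The work goes in short steps, each a Python script; the robot and the scene stay as the last script left them, time stands still between calls to the robot, and variables do not carry over. Pictures are saved under pics/ and viewed, about 8 in all and at most 12, crops included, and the job is handed in when it is done.

```bash
ls; mkdir -p pics
cat > h.py <<'E'
import numpy as np, cv2
from scipy.spatial.transform import Rotation as R
from workcell import bot
def cloud(name, pic_depth=None, pose=None):
    """world xyz image (384x512x3), NaN where no depth"""
    if pose is None and name=="wrist": pose=(bot.current_tool_pos(),bot.current_tool_rot())
    p,d=pic_depth or bot.grab_frame(name); c=bot.calibration(name)
    f=192/np.tan(np.radians(c["fov_y"])/2)
    v,u=np.mgrid[:384,:512]
    X=np.stack([(u-c["cx"])/f*d,(v-c["cy"])/f*d,d],-1)
    X[d<=0]=np.nan
    if name=="wrist":
        T=np.array(c["T_tool_cam"]); W=X@T[:3,:3].T+T[:3,3]
        W=W@R.from_euler("xyz",pose[1],degrees=True).as_matrix().T+np.array(pose[0])
    else:
        M=cv2.Rodrigues(np.array(c["rvec"],float))[0]; W=(X-np.array(c["tvec"]).ravel())@M
    return p,W
def save(n,p): cv2.imwrite(f"pics/{n}.png",cv2.cvtColor(p,cv2.COLOR_RGB2BGR))
E
python3 - <<'E'
from h import *
ims=[]
for n in ("scene","side"):
    p,W=cloud(n); ims.append(p); np.save(f"{n}.npy",W)
    c=bot.calibration(n); print(n,{k:np.round(v,3).tolist() for k,v in c.items()})
    for q in ("large_c","mid_c","small_c","motor","coupling","spatula","tray"):
        for r in bot.cut_out(n,q)[:3]:
            m=r["mask"]; w=W[m]; w=w[~np.isnan(w[:,0])]
            print(q,round(r["p"],2),np.round(r["xy"]),m.sum(),np.round(np.percentile(w,[3,50,97],axis=0),3).tolist() if len(w) else None)
save("both",cv2.resize(np.hstack(ims),(800,300)))
save("scene",cv2.resize(ims[0],(800,600)))
print(bot.current_tool_rot(),bot.current_t())
E
```

```text
pics
scene {'fov_y': 44.63, 'cx': 263.122, 'cy': 193.605, 'rvec': [0.957, 2.433, -1.138], 'tvec': [0.443, -0.225, 1.568]}
large_c 0.78 [284. 171.] 1229 [[0.45, -0.059, 0.022], [0.5, -0.015, 0.063], [0.533, 0.024, 0.091]]
mid_c 0.89 [240. 145.] 802 [[0.466, -0.252, 0.024], [0.505, -0.202, 0.063], [0.537, -0.182, 0.088]]
small_c 0.73 [348. 217.] 887 [[0.466, 0.174, 0.022], [0.5, 0.213, 0.063], [0.52, 0.239, 0.077]]
motor 0.97 [323. 284.] 3751 [[0.659, 0.262, 0.038], [0.734, 0.332, 0.104], [0.786, 0.384, 0.11]]
coupling 0.55 [284. 259.] 185 [[0.696, 0.177, 0.022], [0.711, 0.194, 0.038], [0.721, 0.203, 0.048]]
spatula 0.91 [231. 224.] 1036 [[0.687, -0.157, 0.02], [0.729, 0.014, 0.024], [0.751, 0.08, 0.041]]
tray 0.94 [160. 160.] 1959 [[0.658, -0.384, 0.02], [0.754, -0.297, 0.044], [0.799, -0.233, 0.147]]
side {'fov_y': 52.436, 'cx': 254.808, 'cy': 191.141, 'rvec': [0.599, -2.736, 1.019], 'tvec': [0.548, 0.226, 0.738]}
large_c 0.68 [303. 200.] 1731 [[0.45, -0.06, 0.02], [0.491, -0.032, 0.056], [0.53, 0.024, 0.089]]
mid_c 0.65 [325. 143.] 1202 [[0.467, -0.256, 0.019], [0.503, -0.202, 0.058], [0.539, -0.182, 0.086]]
small_c 0.89 [263. 287.] 1544 [[0.461, 0.174, 0.019], [0.488, 0.215, 0.072], [0.52, 0.238, 0.074]]
motor 0.86 [117. 288.] 5310 [[0.653, 0.261, 0.072], [0.708, 0.328, 0.102], [0.777, 0.381, 0.109]]
coupling 0.8 [172. 249.] 243 [[0.69, 0.176, 0.02], [0.702, 0.193, 0.037], [0.717, 0.203, 0.045]]
spatula 0.73 [209. 192.] 1199 [[0.688, -0.154, 0.018], [0.727, 0.019, 0.022], [0.75, 0.078, 0.038]]
[-8.99997155e+01  1.21240574e-03  7.48825280e+01] 0.8
```

View pics/both.png

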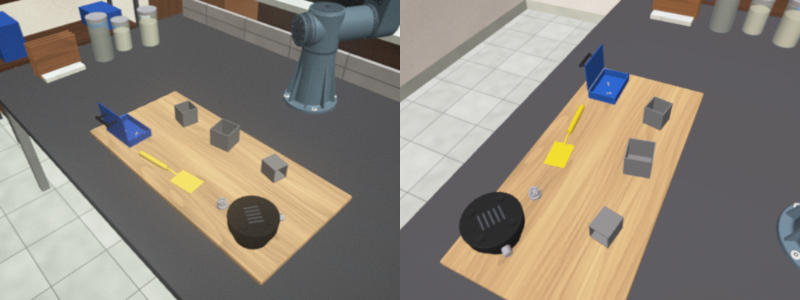

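```bash
cat > fit.py <<'E'
from h import *
def rim(W,lo,hi,xc,yc,rad=.06):
    m=(W[...,2]>lo)&(W[...,2]<hi)&(np.hypot(W[...,0]-xc,W[...,1]-yc)<rad)
    return W[m]
def rect(P): 
    r=cv2.minAreaRect(P[:,:2].astype(np.float32)*1000); return np.round(r[0],1),np.round(r[1],1),round(r[2],1),len(P)
E
python3 - <<'E'
from fit import *
import numpy as np
for n in ("scene","side"):
    W=np.load(n+".npy")
    for nm,x,y,lo,hi in (("large",.49,-.02,.080,.096),("mid",.5,-.215,.077,.093),("small",.492,.207,.068,.082)):
        P=rim(W,lo,hi,x,y); print(n,nm,rect(P),np.round(np.percentile(P[:,2],[5,50,95]),4))
    P=rim(W,.0,.03,.49,.1,.05);print("board",np.round(np.nanmedian(P[:,2]),4))
print(bot.calibration("wrist"))
E
```

```text
scene large (array([490.1, -18.8]), array([81.1, 79.1]), 12.0, 292) [0.0809 0.0875 0.0918]
scene mid (array([ 500.9, -218.3]), array([72.9, 66.9]), 79.2, 220) [0.0779 0.0834 0.0895]
scene small (array([489. , 204.8]), array([66.8, 57.4]), 78.8, 432) [0.071  0.0746 0.0773]
board 0.0207
side large (array([490.7, -19.4]), array([76. , 78.9]), 11.7, 335) [0.0808 0.0868 0.0894]
side mid (array([ 502.2, -218.5]), array([69.3, 66. ]), 80.7, 250) [0.0775 0.083  0.0863]
side small (array([490.9, 204.8]), array([65.9, 55.1]), 80.0, 1000) [0.0706 0.0724 0.0742]
board 0.0183
{'fov_y': 68.9628485530369, 'cx': 254.8093676205964, 'cy': 193.3836357393166, 'T_tool_cam': array([[ 9.99998579e-01, -4.80983841e-04,  1.61572744e-03,
         2.81970988e-05],
       [-1.68430563e-03, -3.25404141e-01,  9.45573534e-01,
         3.00958922e-02],
       [ 7.09588090e-05, -9.45574912e-01, -3.25404489e-01,
         8.33782950e-02],
       [ 0.00000000e+00,  0.00000000e+00,  0.00000000e+00,
         1.00000000e+00]])}
```

```bash
cat >> h.py <<'E'
def look(n,x,y,th,z=.36):
    bot.reach([x,y,z],[-90,0,th])
    pose=(bot.current_tool_pos(),bot.current_tool_rot())
    p,d=bot.grab_frame("wrist"); _,W=cloud("wrist",(p,d),pose)
    np.save(n+".npy",W); return p,W
E
python3 - <<'E'
from fit import *
ims=[]
for nm,x,y,th in (("small",.49,.205,80),("large",.49,-.019,80),("mid",.501,-.218,80)):
    p,W=look("w_"+nm,x,y,th); ims.append(p)
    print(nm,np.round(bot.current_q(),1),round(bot.current_t(),2))
    lo,hi={"small":(.066,.082),"large":(.082,.096),"mid":(.079,.094)}[nm]
    P=rim(W,lo,hi,x,y); print(rect(P),np.round(np.percentile(P[:,2],[5,50,95]),4), np.nanmedian(rim(W,.01,.03,x,y,.12)[:,2]))
save("w3",cv2.resize(np.hstack(ims),(800,200)))
E
```

```text
small [ 10.    7.4 100.9   0.   71.7 -70.1] 2.63
(array([491.1, 203.5]), array([64. , 54.2]), 79.9, 3652) [0.0734 0.0747 0.0758] 0.02071107363061997
large [-16.    2.1 106.6   0.   71.3 -96.1] 3.58
(array([491. , -21.4]), array([76.8, 76.1]), 11.6, 1604) [0.0831 0.0902 0.0915] 0.020809746074965274
mid [ -35.8    9.2   98.8    0.    72.  -115.9] 4.45
(array([ 502.2, -220.9]), array([65.2, 65.2]), 80.2, 1328) [0.0802 0.0873 0.0886] 0.020739456301923004
```

View pics/w3.png

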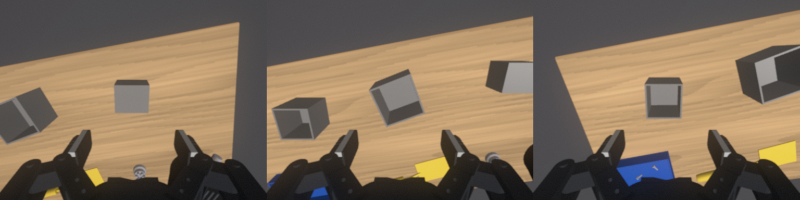

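Run:
```python
from fit import *
a=np.radians(79.9); u=np.array([np.cos(a),np.sin(a)])
for n in ("scene","side","w_small","w_large"):
    W=np.load(n+".npy"); d=W[...,:2]-[.4911,.2035]
    s=d@u; t=d@np.array([-u[1],u[0]])
    m=(abs(s)<.028)&(abs(t)<.021)&(W[...,2]>.018)&(W[...,2]<.066)
    m1=(abs(t)<.02)&(W[...,2]>.028)&(W[...,2]<.066)&(abs(s)<.045)
    print(n,m.sum(),np.round(np.histogram(s[m1],bins=np.arange(-.045,.046,.01))[0],4))
p,_=bot.grab_frame("scene"); save("c",cv2.resize(p[170:265,290:410],None,fx=4,fy=4,interpolation=cv2.INTER_CUBIC))
```

```text
scene 73 [0 0 0 0 0 1 0 0 0]
side 139 [0 0 0 0 0 0 0 0 0]
w_small 0 [0 0 0 0 0 0 0 0 0]
w_large 0 [  0 998   0   0   0   0   0   0   0]
```

View pics/c.png

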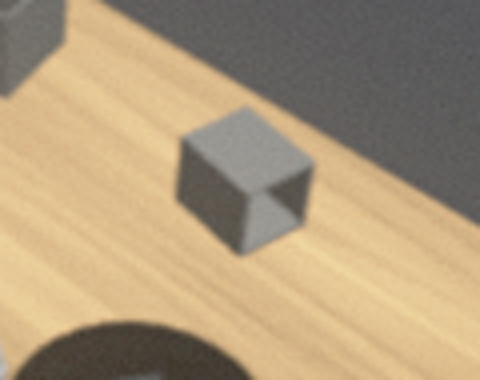

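```bash
cat >> fit.py <<'E'
def held(rimz, name, tol=.012, rad=.05):
    """rim points of held box near the tool axis, tool-frame-at-yaw analysis in world"""
    pos,rot=np.array(bot.current_tool_pos()),bot.current_tool_rot()
    p,W=cloud("wrist",bot.grab_frame("wrist"),(pos,rot)); np.save(name+".npy",W)
    P=rim(W,rimz-tol,rimz+tol,pos[0],pos[1],rad); return p,W,P,pos
E
python3 - <<'E'
from fit import *
x,y,th=.5022,-.2209,80.2
bot.reach([x,y,.30],[-90,0,th])
bot.servo_line([x,y,.242],rate=.08)
print("f",np.round(bot.current_force(),1))
bot.gripper_close(30)
print("w",bot.current_width(),np.round(bot.current_force(),1))
bot.servo_line([x,y,.35],rate=.15)
print("w",bot.current_width(),np.round(bot.current_force(),1),bot.current_t())
p,W,P,pos=held(.195,"h_mid")
print(rect(P),np.round(np.percentile(P[:,2],[5,50,95]),4),pos)
save("hm",p)
E
```

```text
f [ 0.5 -0.2  0.5]
w 0.7508562648497136 [-0.6  0.8  5.1]
w 0.7485713089537462 [-0.5  0.4 -0.8] 6.925
(array([ 501.3, -220.5]), array([92. , 66.3]), 80.1, 7014) [0.1843 0.1931 0.2036] [ 0.50177584 -0.22062939  0.34882256]
```

View pics/hm.png

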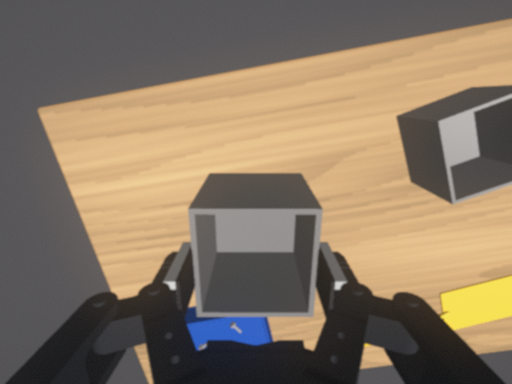

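Run:
```python
from fit import *
W=np.load("h_mid.npy"); pos=np.array([.50178,-.22063,.34882]); a=np.radians(80.2)
j=np.array([np.cos(a),np.sin(a)]); k=np.array([-j[1],j[0]])
d=W[...,:2]-pos[:2]; J=d@j;K=d@k; Z=W[...,2]
m=(abs(J)<.027)&(abs(K)<.045)&(Z>.186)&(Z<.2)
print(np.round(np.percentile(K[m],[0.5,99.5]),4),np.median(Z[m]))
m=(abs(K)<.02)&(abs(J)<.034)&(Z>.186)&(Z<.2)
print(np.round(np.percentile(J[m],[0.5,99.5]),4))
# tip: finger points: pads
m=(abs(K)<.012)&(abs(J)>.036)&(abs(J)<.05)&(Z>.15)
print(np.round(np.percentile(Z[m],[0,1,5,50]),4),m.sum())
q=W[185:235,256]; print(np.round(q[::4],3).tolist())
```

```text
[-0.0322  0.0334] 0.1925169252576393
[-0.0337  0.0337]
[0.1849 0.1894 0.1954 0.233 ] 4032
[[0.47, -0.214, 0.155], [0.469, -0.214, 0.164], [0.47, -0.214, 0.171], [0.47, -0.214, 0.177], [0.47, -0.214, 0.183], [0.47, -0.214, 0.189], [0.47, -0.214, 0.193], [0.472, -0.215, 0.194], [0.501, -0.219, 0.13], [0.505, -0.22, 0.129], [0.508, -0.22, 0.129], [0.511, -0.221, 0.13], [0.515, -0.221, 0.129]]
```

Run:
```python
from fit import *
x,y,th=.4914,-.0214,101.6
bot.reach([x,y,.36],[-90,0,th])
f0=np.array(bot.current_force()); print(f0.round(1),np.round(bot.current_tool_pos(),4))
for z in (.325,.312,.30,.28,.265,.262,.259,.257):
    bot.servo_line([x,y,z],rate=.06)
    f=np.array(bot.current_force())-f0; p=np.round(bot.current_tool_pos(),4)
    print(z,f.round(1),p)
    if np.linalg.norm(f)>6: break
print(bot.current_t())
p,W=cloud("wrist"); save("ins",p)
```

```text
[-0.5 -1.4 -1. ] [ 0.4917 -0.022   0.3598]
0.325 [0.9 1.  0.4] [ 0.4915 -0.0214  0.325 ]
0.312 [0.2 0.7 0.5] [ 0.4912 -0.0213  0.3114]
0.3 [ 1.1  0.9 -0.7] [ 0.4912 -0.0213  0.2994]
0.28 [0.6 0.7 0.7] [ 0.4912 -0.0213  0.2795]
0.265 [0.1 1.8 0.1] [ 0.4912 -0.0213  0.2644]
0.262 [0.7 2.4 0.3] [ 0.4914 -0.0214  0.2619]
0.259 [ 0.1  1.2 -0.3] [ 0.4913 -0.0214  0.2588]
0.257 [-0.1  1.8  4.1] [ 0.4917 -0.0215  0.2574]
10.875
```

View pics/ins.png

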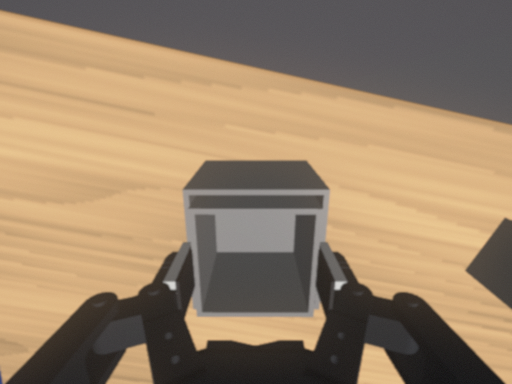

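Run:
```python
from fit import *
x,y,th=.4914,-.0214,101.6
bot.servo_line([x,y,.2585],rate=.06); bot.ungrasp(); bot.wait(.3)
bot.servo_line([x,y,.36],rate=.2)
pose=(bot.current_tool_pos(),bot.current_tool_rot())
p,W=cloud("wrist",bot.grab_frame("wrist"),pose); np.save("n1.npy",W)
P=rim(W,.080,.1,x,y); print(rect(P),np.round(np.percentile(P[:,2],[1,5,50,95,99]),4),bot.current_t())
a=np.radians(11.6);u=np.array([np.cos(a),np.sin(a)]);v=np.array([-u[1],u[0]])
d=W[...,:2]-np.array(rect(P)[0])/1000; s=d@u;t=d@v
for nm,m in (("large",np.maximum(abs(s),abs(t))>.0355),("inner",np.maximum(abs(s),abs(t))<.0335)):
    m=m&(np.maximum(abs(s),abs(t))<.038)&(W[...,2]>.08)
    Q=W[m]; print(nm,[np.round(np.percentile(W[m&c][:,2],[50,80]),4) for c in (s>.03,s<-.03,t>.03,t<-.03)])
    if nm=="inner": print(rect(Q))
save("n1",p[60:260,150:360])
```

```text
(array([491. , -21.2]), array([76.3, 76.2]), 11.7, 3104) [0.0805 0.0819 0.0903 0.0916 0.0921] 12.5333
large [array([0.0907, 0.0912]), array([0.0904, 0.0911]), array([0.2587, 0.2674]), array([0.2596, 0.2675])]
inner [array([0.0907, 0.0911]), array([0.0903, 0.0912]), array([0.2658, 0.2727]), array([0.266, 0.273])]
(array([490.7, -21.3]), array([65.9, 67. ]), 11.5, 12070)
```

View pics/n1.png

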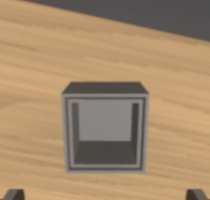

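```bash
cat > small.py <<'E'
from fit import *
Z=np.array([0,0,1.]); hd=lambda deg: np.array([np.cos(np.radians(deg)),np.sin(np.radians(deg)),0])
def rpy(t,n): 
    return R.from_matrix(np.stack([np.cross(t,n),t,n],1)).as_euler("xyz",degrees=True).tolist()
def grasp(a,sg,m=hd(79.9)):
    c,s=np.cos(np.radians(a)),np.sin(np.radians(a)); t=-(c*Z+s*m); n=sg*(s*Z-c*m); return t,n
def final(a,sg,d):
    c,s=np.cos(np.radians(a)),np.sin(np.radians(a)); t=c*d-s*Z; n=sg*(-s*d-c*Z); return t,n
E
python3 - <<'E'
from small import *
c0=np.array([.4911,.2035,.047]); m=hd(79.9); T=.170
for a in (50,60,65,70):
  for sg in (1,-1):
    t,n=grasp(a,sg); tip=c0+.023*m
    q=[bot.solve_ik((tip-(T+b)*t).tolist(),rpy(t,n)) for b in (0,.08)]
    print("grasp",a,sg,[None if x is None else np.round(x).astype(int).tolist() for x in q])
    for k in range(4):
        d=hd(11.7+90*k); t,n=final(a,sg,d)
        tip=np.array([.4908,-.0213,.081])
        q=[bot.solve_ik((tip-T*t+[0,0,h]).tolist(),rpy(t,n)) for h in (.01,.10)]
        print("   fin",k,[None if x is None else np.round(x).astype(int).tolist() for x in q])
E
```

```text
grasp 50 1 [[31, 47, 77, -35, 93, -128], [35, 48, 68, -34, 102, -130]]
   fin 0 [[-35, -5, 139, 62, 32, 173], [-35, -20, 136, 43, 43, -164]]
   fin 1 [[-34, 27, 99, 27, 86, 124], [-34, 19, 98, 27, 94, 129]]
   fin 2 [[-8, 38, 81, -13, 99, 72], [-8, 32, 79, -13, 107, 71]]
   fin 3 [[7, 18, 113, -49, 58, 26], [7, 8, 111, -45, 66, 17]]
grasp 50 -1 [[31, 47, 77, -35, 93, 52], [35, 48, 68, -34, 102, 50]]
   fin 0 [[-35, -5, 139, 62, 32, -7], [-35, -20, 136, 43, 43, 16]]
   fin 1 [[-34, 27, 99, 27, 86, -56], [-34, 19, 98, 27, 94, -51]]
   fin 2 [[-8, 38, 81, -13, 99, -108], [-8, 32, 79, -13, 107, -109]]
   fin 3 [[7, 18, 113, -49, 58, -154], [7, 8, 111, -45, 66, -163]]
grasp 60 1 [[33, 54, 71, -40, 101, -127], [37, 56, 61, -39, 109, -130]]
   fin 0 [[-29, -4, 132, 36, 34, -158], [-29, -16, 129, 27, 47, -146]]
   fin 1 [[-31, 21, 103, 22, 78, 129], [-31, 13, 100, 22, 88, 132]]
   fin 2 [[-10, 31, 88, -10, 89, 72], [-10, 24, 86, -11, 98, 70]]
   fin 3 [[2, 13, 113, -37, 54, 13], [2, 4, 111, -33, 64, 5]]
grasp 60 -1 [[33, 54, 71, -40, 101, 53], [37, 56, 61, -39, 109, 50]]
   fin 0 [[-29, -4, 
[... 885 characters left out ...]
, -31, 53, -174], None]
grasp 70 1 [[34, 60, 66, -45, 109, -127], [38, 64, 54, -44, 117, -131]]
   fin 0 [[-24, -1, 125, 18, 40, -138], [-24, -10, 122, 14, 53, -133]]
   fin 1 [[-27, 17, 106, 16, 71, 134], [-27, 9, 103, 16, 81, 137]]
   fin 2 [[-11, 24, 95, -8, 79, 70], [-11, 17, 93, -8, 89, 68]]
   fin 3 [[-4, 11, 113, -24, 53, -2], [-4, 2, 110, -22, 64, -7]]
grasp 70 -1 [[34, 60, 66, -45, 109, 53], [38, 64, 54, -44, 117, 49]]
   fin 0 [[-24, -1, 125, 18, 40, 42], [-24, -10, 122, 14, 53, 47]]
   fin 1 [[-27, 17, 106, 16, 71, -46], [-27, 9, 103, 16, 81, -43]]
   fin 2 [[-11, 24, 95, -8, 79, -110], [-11, 17, 93, -8, 89, -112]]
   fin 3 [[-4, 11, 113, -24, 53, 178], [-4, 2, 110, -22, 64, 173]]
```

Run:
```python
from small import *
c0=np.array([.4911,.2035,.047]); m=hd(79.9); T=.170
t,n=grasp(65,1); tip=c0+.023*m; o=rpy(t,n)
P=tip-T*t
bot.reach((P-.08*t+.12*Z).tolist(),o); bot.servo_line((P-.08*t).tolist(),rate=.15)
bot.servo_line(P.tolist(),rate=.08)
f0=np.array(bot.current_force()); print(f0.round(1),np.round(bot.current_tool_pos()-P,4))
bot.gripper_close(30)
print(bot.current_width(),np.round(bot.current_force()-f0,1))
bot.servo_line((P+.16*Z).tolist(),rate=.15)
print(bot.current_width(),np.round(bot.current_force()-f0,1),bot.current_t())
tf,nf=final(65,1,hd(11.7)); tip2=np.array([.4908,-.0213,.081])
H=tip2-T*tf+.11*Z
bot.reach(H.tolist(),rpy(tf,nf)); bot.wait(.2)
pose=(bot.current_tool_pos(),bot.current_tool_rot()); print(np.round(pose[0]-H,4),bot.current_width(),bot.current_t())
p,W=cloud("wrist",bot.grab_frame("wrist"),pose); np.save("hs.npy",W); save("hs",p); np.save("hspose.npy",np.array(pose))
p,W=cloud("side"); np.save("hs_side.npy",W)
```

```text
[-0.7 -0.2 -0. ] [0.0002 0.0005 0.0004]
0.6193568602995749 [1.7 1.3 1.1]
0.6193044508072899 [ 1.3  0.  -1.2] 17.5
[ 0.0006  0.0008 -0.0003] 0.62008825067036 18.875
```

View pics/hs.png

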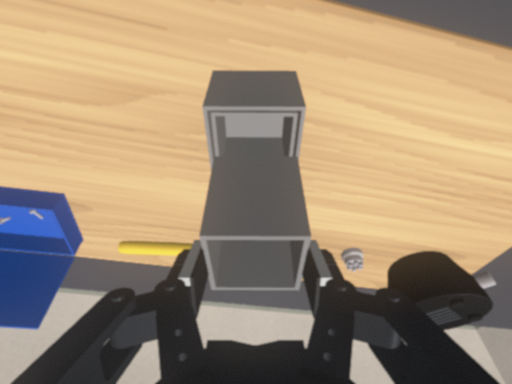

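```bash
cat >> small.py <<'E'
def analyze(W,z0=.115,z1=.185):
    d=hd(11.7);e=np.array([-d[1],d[0],0]); c=np.array([.491,-.0213,0])
    X=W-c; D,E,H=X@d,X@e,W[...,2]
    m=(abs(E)<.018)&(abs(D+.027)<.012)&(H>z0)&(H<z1)
    k=np.polyfit(H[m],D[m],1); print("wall D at mid %.4f tilt deg %.2f n %d"%(np.polyval(k,(z0+z1)/2),np.degrees(np.arctan(k[0])),m.sum()), "D med",np.round(np.median(D[m]),4))
    ke=np.polyfit(E[m],D[m],1); print("yaw err deg %.2f"%np.degrees(np.arctan(ke[0])))
    m=(abs(E)<.035)&(abs(D)<.045)&(H>z1)&(H<.21)&(abs(E)<.0285); print("rim z",np.round(np.percentile(H[m],[5,50,90]),4),"E",np.round(np.percentile(E[m],[1,99]),4),"D",np.round(np.percentile(D[m],[1,99]),4))
E
python3 - <<'E'
from small import *
W=np.load("hs.npy"); d=hd(11.7)
print(np.round(W[225:290:5,256],4).tolist())
analyze(W)
print(np.round(np.load("hspose.npy"),4))
E
```

```text
[[0.4655, -0.0252, 0.1927], [0.4649, -0.0253, 0.1964], [0.4655, -0.0252, 0.199], [0.5162, -0.0142, 0.1634], [0.5148, -0.0145, 0.1687], [nan, nan, nan], [0.5147, -0.0146, 0.1768], [0.5154, -0.0144, 0.1802], [0.5161, -0.0143, 0.1835], [0.5158, -0.0144, 0.1873], [0.5163, -0.0143, 0.1906], [0.5155, -0.0145, 0.1945], [0.5157, -0.0145, 0.1977]]
wall D at mid -0.0259 tilt deg 0.04 n 3555 D med -0.0258
yaw err deg -0.19
rim z [0.1861 0.1951 0.1999] E [-0.0268  0.0274] D [-0.0268  0.0271]
[[ 4.211000e-01 -3.510000e-02  3.448000e-01]
 [-1.149174e+02 -3.950000e-02  1.018685e+02]]
```

Run:
```python
from small import *
T=.170; tf,nf=final(65,1,hd(11.7)); o=rpy(tf,nf)
B=np.array([.4905,-.0213,.081])-T*tf
f0=np.array(bot.current_force())
for h in (.07,.055,.045,.035,.025,.021,.019,.017,.0155,.014):
    bot.servo_line((B+h*Z).tolist(),rate=.06)
    f=np.array(bot.current_force())-f0; print(h,f.round(1),np.round(bot.current_tool_pos()-B-h*Z,4))
    if np.linalg.norm(f)>6: break
print(bot.current_t()); 
pose=(bot.current_tool_pos(),bot.current_tool_rot())
p,W=cloud("wrist",bot.grab_frame("wrist"),pose); save("in2",p)
```

```text
0.07 [-0.4 -0.2  1.2] [ 0.0002 -0.0001  0.0002]
0.055 [ 0.3 -0.3  1.6] [-0.0002  0.0001 -0.0006]
0.045 [-0.2 -0.1  0.3] [-0.0003  0.0001 -0.0006]
0.035 [-0.6 -0.5  1. ] [-0.0002  0.0001 -0.0006]
0.025 [-0.4 -0.8  0.5] [-0.0002  0.0001 -0.0006]
0.021 [0.6 0.1 1.1] [-0.0001  0.0001 -0.0002]
0.019 [-1.4 -0.5  0.6] [-0.  0. -0.]
0.017 [ 0.6  0.1 -0. ] [-0.0001  0.     -0.0001]
0.0155 [-0.4  0.3  0.7] [-0.      0.     -0.0001]
0.014 [-0.2 -0.5  0.1] [-0.      0.     -0.0001]
22.3917
```

View pics/in2.png

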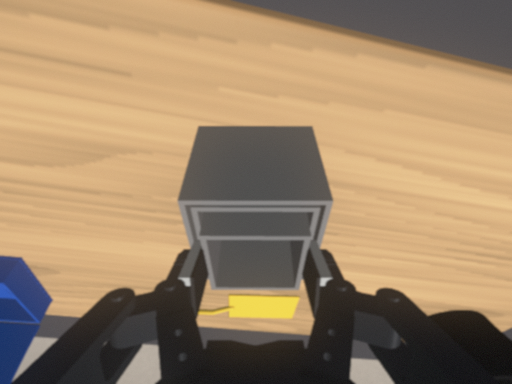

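Run:
```python
from small import *
tf,nf=final(65,1,hd(11.7))
bot.ungrasp(); bot.wait(.3)
P=np.array(bot.current_tool_pos()); bot.servo_line((P-.1*tf).tolist(),rate=.2)
p,W=look("n2",.4914,-.0214,101.6)
pp=W[...,:2]-[.491,-.0213]; d=hd(11.7)[:2]; e=np.array([-d[1],d[0]]); D,E,H=pp@d,pp@e,W[...,2]
for nm,r0,r1 in (("L",.0352,.0378),("M",.0297,.0322),("S",.0243,.0268)):
    r=np.maximum(abs(D),abs(E)); m=(H>.07)&(H<.12)&(r<.04)
    Q=m&(r>r0-.001)&(r<r1+.001)
    print(nm,[np.round(np.percentile(H[Q&c],[50,85]),4).tolist() for c in (D>.02,D<-.02,E>.02,E<-.02)])
P=rim(W,.08,.1,.491,-.021); print(rect(P))
save("n2",cv2.resize(p[80:250,160:350],None,fx=3,fy=3,interpolation=cv2.INTER_CUBIC))
q,S=cloud("side"); m=(np.hypot(S[...,0]-.491,S[...,1]+.0213)<.06)&(S[...,2]>.05); print("side max z",np.round(np.percentile(S[m][:,2],[90,99,100]),4))
print(bot.current_t())
```

```text
L [[0.0899, 0.0912], [0.0898, 0.0911], [0.09, 0.0912], [0.09, 0.0911]]
M [[0.0903, 0.0912], [0.0903, 0.0912], [0.0903, 0.0912], [0.0901, 0.0912]]
S [[0.0863, 0.0908], [0.0899, 0.0913], [0.0901, 0.0914], [0.0901, 0.0911]]
(array([491. , -21.3]), array([76.3, 76.2]), 11.8, 4244)
side max z [0.4316 0.4473 0.459 ]
24.4583
```

View pics/n2.png

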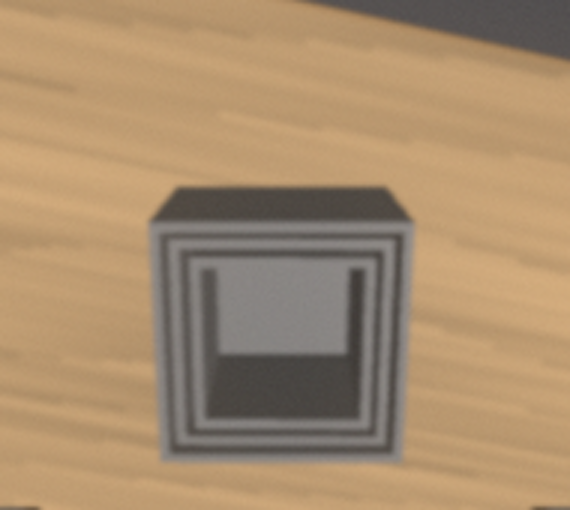

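All three rims are level at about 0.0912 m, concentric, with the large box still at (0.491, -0.021). I'm handing in.

```bash
python3 -c "
from workcell import bot
print(bot.hand_in(), bot.current_t())"
```

```text
the job is handed in; nothing more can be done
the job is handed in; nothing more can be done
```

The three boxes are nested on the board and the job is handed in. The clock read about 24.5 s at my last check, well under the 67 s limit.

**What I did:**
- **Middle box:** I gripped it by its rim, turned it about 21° to match the large box, and lowered it in. I then released it about 13 mm above home, and it dropped the rest of the way.
- **Smallest box:** I gripped it at its mouth with the tool tilted, turned it mouth up, lowered it into the middle box and released it about 14 mm above home.

**Last checks, from the wrist camera with the gripper clear:**
- **Rims:** All three measured about 0.090–0.091 m on every side, against 0.090 m expected. One side of the smallest box had a lower median (0.086 m). I put that down to pixels from the gap beside its rim, since that side's upper readings (0.0908 m) agree with the rest.
- **Position:** The large box is still at (0.491, -0.021), within 1 mm of where it started.
- **Forces:** No force step above about 5 N showed in my wrist force readings.

**Not confirmed:**
- My side-camera height check was useless, because the arm was in that view.
- I did not separately measure the motor base, coupling, spatula or tray afterwards. The arm made no planned contact with any of them.

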